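# Lay the biscuit carton down on the green mat

### The job

At the bakery counter, push the low round blue tin right off the green mat, keeping it upright, then push the standing biscuit carton near its top so that it topples over and lands lying flat on the green mat. Just push them along or over, never lift them, and leave the honey jar and the price-tag stand where they stand.

Things in the scene. Friction and masses are not known exactly. Their poses are not given: they have to be found in the camera images.
- green_mat: paper-thin GREEN mat fixed flat on the counter (no step), 180 mm along its x, 230 mm along its y; origin at its centre. Its y axis is about in line with the carton's y. It lies on one side of the carton (its +y or -y side), about 130 mm centre to centre, near edge at the carton's foot; an equal ORANGE mat lies on the other side. Which side is which changes.
- orange_mat: paper-thin ORANGE mat, same size and axes as the green one, on the other side of the carton; not to be used. The honey jar stands on it.
- carton: loose brown biscuit carton with a red band, 110 mm along its x, 50 mm along y (thickness), 180 mm high (z), 0.25 to 0.5 kg, centre of mass at its middle; stands between the two mats, broad faces towards them. Origin: centre of its underside. Pushed at 140 to 165 mm height it tips about its far bottom edge with little sliding and falls once tilted beyond 16 degrees; pushed low it slides.
- carton_center (a point): the middle of the carton's volume, 90 mm above its underside
- carton_foot_a (a point): middle of the bottom edge of the carton's -x narrow side: own (-55, 0, 0) mm from the carton's origin
- carton_foot_b (a point): own (55, 0, 0) mm from the carton's origin, bottom of its +x narrow side
- carton_top_a (a point): own (-55, 0, 180) mm from the carton's origin, top of its -x narrow side
- carton_top_b (a point): own (55, 0, 180) mm from the carton's origin, top of its +x narrow side
- tin: loose low round closed biscuit tin, blue with a silver rim, 70 mm diameter, 45 mm high, about 0.22 kg; origin at the centre of its underside. It starts on the green mat near its middle, and slides when pushed low.
- honey_jar: amber honey jar with a brass cap, 56 mm diameter, 75 mm high, loose, standing on the orange mat; leave it alone. Origin at the centre of its underside.
- tag_stand: loose price-tag stand: a 50 mm round metal foot, thin stem and a 60 mm wide card up to 99 mm high, standing about 200 mm from the carton on the side away from the robot; leave it alone. Origin at the centre of its underside.
There are look-alikes about, which are no part of the job. Of the things that look like the carton, the middle-sized one is meant.

How it is judged:
On the way, in this order (a step that is already met when the one before it is completed fails the run):
1. the tin has been pushed off the green mat and stands upright on the counter, the carton still standing ((x of tin in the frame of green_mat above 0.123 m or x of tin in the frame of green_mat below -0.123 m or y of tin in the frame of green_mat above 0.148 m or y of tin in the frame of green_mat below -0.148 m) and angle between tin's own z axis and vertical below 0.1 rad and height (world z) of tin between -0.005 and 0.008 m and angle between carton's own z axis and vertical below 0.12 rad), for 0.2 s.
2. the carton lies flat on the green mat (angle between carton's own z axis and vertical between 1.48 and 1.66 rad and height (world z) of carton_center below 0.032 m and x of carton_foot_a in the frame of green_mat between -0.1 and 0.1 m and y of carton_foot_a in the frame of green_mat between -0.125 and 0.125 m and x of carton_foot_b in the frame of green_mat between -0.1 and 0.1 m and y of carton_foot_b in the frame of green_mat between -0.125 and 0.125 m and x of carton_top_a in the frame of green_mat between -0.1 and 0.1 m and y of carton_top_a in the frame of green_mat between -0.125 and 0.125 m and x of carton_top_b in the frame of green_mat between -0.1 and 0.1 m and y of carton_top_b in the frame of green_mat between -0.125 and 0.125 m), for 0.2 s.
At the end, for the whole second after the job is handed in: The carton lies at rest on a broad face, flat on the counter (within 5 degrees), no edge more than 10 mm past an edge of the green mat; the tin stands upright at rest on the counter, wholly off the green mat (2 mm overlap allowed) (all of step 2 and (x of tin in the frame of green_mat above 0.123 m or x of tin in the frame of green_mat below -0.123 m or y of tin in the frame of green_mat above 0.148 m or y of tin in the frame of green_mat below -0.148 m) and angle between tin's own z axis and vertical below 0.1 rad and height (world z) of tin between -0.005 and 0.008 m and linear speed of each of carton, tin below 0.02 m/s); the robot touches nothing.
It fails at once if the carton is lifted off the counter (height (world z) of carton_center above 0.11 m or (angle between carton's own z axis and vertical below 0.15 rad and height (world z) of carton_center above 0.102 m) or (angle between carton's own z axis and vertical above 1.4 rad and height (world z) of carton_center above 0.06 m)).
It fails at once if the carton falls clearly beside the green mat (its middle more than 65 mm from the mat's) (angle between carton's own z axis and vertical above 1.35 rad and horizontal distance between carton_center and green_mat above 0.065 m).
It fails at once if the tin is lifted (15 mm) or tipped (height (world z) of tin above 0.015 m or angle between tin's own z axis and vertical above 0.35 rad).
It fails at once if the honey jar or the price-tag stand is shifted by 20 mm or tipped (distance of any of honey_jar, tag_stand from where it was at the start of the episode above 0.02 m or angle between any of honey_jar, tag_stand's own z axis and vertical above 0.3 rad).
It also fails if it takes over 51 s, if anything falls off the work surface, if the arm or the gripper's body presses on something with over 40 N, if the wrist force passes 120 N, or if a joint passes its speed limit or range.

### The arm

A 7-joint arm with a two-finger parallel gripper is mounted at the origin on the work surface. World frame = base frame: x ahead of the robot, y to its left, z up, the work surface at z = 0. Lengths are in m, angles in rad, forces in N, time in s.
With the tool pointing down it reaches from about 0.4 to 0.875 m from the base axis. Payload 19.3 kg.
Tool frame: the origin (TCP) lies on the centre line of the jaws, within the pads' length; the fingertips stand 14 mm ahead of it and the grasp point (between the pads) lies 5 mm behind it; y points along the fingers, x is the direction in which the jaws open and shut, and the axes are right-handed (so a half turn about y gives the same grasp; the last joint's range is limited). The gripper opens to 85 mm and grips with 20 to 120 N. Pads are 22 mm wide; open, the fingers measure 114 mm over their backs; the gripper's body (76 mm by 85 mm) begins 54 mm behind the grasp point. The pads swing forward as they close: fully open they stand 13 mm farther back than shut.
Start: joints at [1.116, 0.521, -0.036, 1.599, 0.021, 1.021, -0.113], TCP at [0.235, -0.579, 0.245] pointing down, gripper open.
Joint ranges: [-2.91, 2.91], [-0.3, 2.13], [-1.5, 1.42], [0.17, 2.43], [-1.26, 4.41], [0.16, 1.93], [-2.52, 2.52]. Speed limits (rad/s): [1.89, 1.89, 2.39, 2.39, 3.01, 3.01, 3.01].

### API

Orientations are given as [roll, pitch, yaw] about the fixed x, y, z axes, in that order (R = Rz(yaw) Ry(pitch) Rx(roll)).
In Python, from workcell import monitor, grab_frame, workorder gives the robot as it stands.
- The arm moves only by the tool drive_tool, never from a script. Its argument "steps" is one flat list of numbers, 5 for each row, row after row: the finger opening in mm, from 0 to 85.4, then the shift along the world's x, y, z in mm, then the turn about the world's z in degrees. In form: [fingers, tx, ty, tz, twist, fingers, tx, ty, tz, twist, ...]. A call has exactly 5 rows; each row shifts and turns the commanded pose from where the row before left it; what a row does not reach is not made up. A row lasts 1/12 s, in which the tool goes at most 41.7 mm and 7.16 degrees, less where a joint would pass 70% of its speed; a pose out of reach is approached as far as the arm can. A call is refused whole if a number of a shift passes 41.7 or a number of a turn 7.16, either way. A call with a gripper value outside its range is refused whole. The fingers move at their own pace and stop on an object; "grip_force" is the grip in N (left out, the last holds). Time passes only in rows, so rows that do not move let the fingers close, or fill a call up. It gives the time, the measured TCP pose, the force and the opening at its end, in the units of the state.
- monitor.observe(): the state, without advancing time (a new reading comes with each control period).
- grab_frame(name): name is "scene" or "top" or "wrist"; returns a dict with "frame" (400x640x3 uint8, red, green, blue), "vertical_fov" (degrees; the focal length in pixels is half the picture's height over the tangent of half this angle, whatever the lens; pixels are square), "cx", "cy" (the principal point, pixels), "xyz" and "orientation" of the camera in the world. Camera axes: x right, y down, z forward; pixel columns grow to the right and rows downward; lengths in m; the calibration is good to about 2 mm. A picture is of the moment at which its call begins. There is no depth.
- workorder.job_done(): hands the job in, once; it reports no verdict.
The state is a dict: "clock": time; "qpos": joint angles; "qd": joint speeds; "joint_efforts": joint torques, N m; "position": TCP position; "tool_rot": TCP orientation; "force": force on the tool from outside, world axes, zero at the start; "moment": the same for the moment, N m; "grip_width": finger opening in m.
Only numpy, scipy, OpenCV 4.12 (cv2) and the standard library are available. Lean on these libraries where they do the work, as an engineer would, in place of code of your own. Each camera call takes 0.05 s, during which the arm holds its last target. There are 200 camera calls.

## Working session

There is one attempt and no reset: what is moved stays moved. The work goes in short steps, Python scripts to look and compute and a tool call to move; the robot and the scene stay as the last step left them, time stands still between calls to the robot, and variables do not carry over. Pictures are saved under pics/ and viewed, about 8 in all and at most 12, crops included, and the job is handed in when it is done.

Besides the shell and the picture viewer there is one more tool, called after "Emit:" as name(argument=value, ...) on one line, values as JSON. drive_tool: Moves the arm, as the interface text tells. Its arguments: {"type":"object","properties":{"steps":{"type":"array"},"grip_force":{"type":"number"}},"required":["steps"]}

```bash
mkdir -p pics
cat > h.py <<'E'
import numpy as np, cv2
from scipy.spatial.transform import Rotation as R
from workcell import monitor, grab_frame, workorder
def save(n,fn):
    f=grab_frame(n); cv2.imwrite('pics/'+fn+'.png',f['frame'][:,:,::-1]); np.save('pics/'+fn+'.npy',f,allow_pickle=True); return f
def load(fn): return np.load('pics/'+fn+'.npy',allow_pickle=True).item()
def rot(f):
    o=np.array(f['orientation']); return o if o.shape==(3,3) else R.from_euler('xyz',o).as_matrix()
def px(f,u,v,z):
    F=200/np.tan(np.radians(f['vertical_fov'])/2)
    d=rot(f)@np.array([(u-f['cx'])/F,(v-f['cy'])/F,1]); p=np.array(f['xyz']); return p+d*(z-p[2])/d[2]
def proj(f,P):
    F=200/np.tan(np.radians(f['vertical_fov'])/2)
    c=rot(f).T@(np.array(P)-f['xyz']); return np.array([f['cx']+F*c[0]/c[2],f['cy']+F*c[1]/c[2]])
E
python3 - <<'E'
from h import *
for n in ('top','scene'):
    f=save(n,n+'0'); print(n,{k:v for k,v in f.items() if k!='frame'})
print(monitor.observe())
E
```

```text
top {'vertical_fov': 44.730488054345315, 'cx': 323.0951169767435, 'cy': 199.6532965738912, 'xyz': array([0.47765732, 0.05587919, 1.13103793]), 'orientation': array([-3.05143847, -0.01240275, -1.57421781])}
scene {'vertical_fov': 49.32835110744674, 'cx': 318.8150423423095, 'cy': 195.47084164076665, 'xyz': array([1.05783395, 0.1206921 , 0.7398579 ]), 'orientation': array([-2.46048067, -0.005534  ,  1.77442791])}
{'clock': 0.1, 'qpos': array([ 1.11578306,  0.52194103, -0.0362931 ,  1.59994803,  0.02120015,
        1.02108387, -0.11278096]), 'qd': array([ 0.00091625,  0.00040552,  0.00092401,  0.00070214,  0.00108189,
       -0.00171696, -0.00026057]), 'joint_efforts': array([ 6.49196823e-03, -9.28495002e+01,  1.98563106e+00, -3.70536590e+01,
        1.82625692e-02,  5.32843347e-03,  4.47698778e-05]), 'position': array([ 0.23446213, -0.57905141,  0.24479306]), 'tool_rot': array([-1.57088248e+00,  9.91723586e-04, -1.18600478e+00]), 'force': array([0.29436689, 0.10824791, 0.00155983]), 'moment': array([-0.07219785, -0.00051277,  0.01523829]), 'grip_width': 0.08556552113244312}
```

View pics/top0.png

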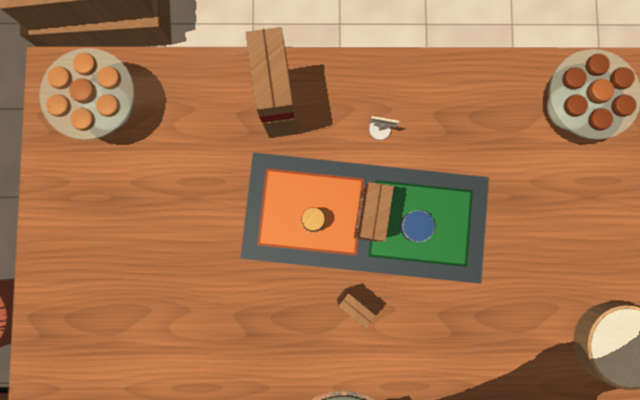

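View pics/scene0.png

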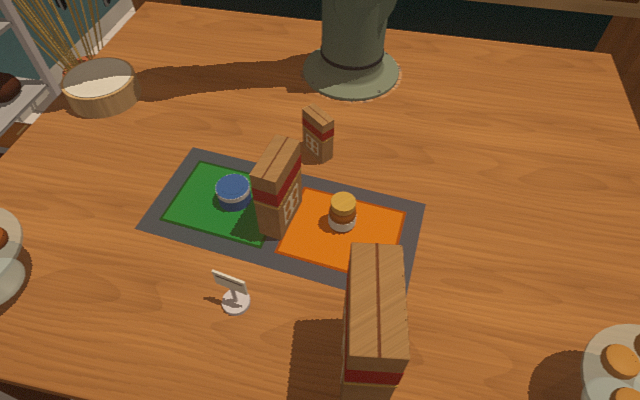

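Carton look-alikes in the top picture are the big one at (270,80), the middle one at (377,212) between the mats, and the small one at (361,307). I choose (377,212). The tin is at (419,226), the jar at (314,218) and the tag stand at (381,128). Green lies at image right, which is world -y. I check this in one close crop.

Run:
```python
from h import *
f=load('top0'); c=f['frame'][145:295,235:495,::-1]
cv2.imwrite('pics/crop1.png',cv2.resize(c,None,fx=3,fy=3,interpolation=cv2.INTER_CUBIC))
# green & orange inner mats corners via outlines; blue tin
hsv=cv2.cvtColor(f['frame'],cv2.COLOR_RGB2HSV)
for n,lo,hi in (('green',(50,120,40),(75,255,255)),('orange',(5,200,190),(16,255,255)),('blue',(100,100,60),(125,255,255))):
    m=cv2.inRange(hsv,lo,hi); m[:145]=0;m[295:]=0;m[:,:235]=0;m[:,495:]=0
    p=np.argwhere(m)[:,::-1].astype(np.float32); r=cv2.minAreaRect(p)
    z=.045 if n=='blue' else 0
    print(n,len(p),r,[px(f,*q,z).round(3)[:2].tolist() for q in cv2.boxPoints(r)],px(f,*r[0],z).round(3))
for n,u,v,z in (('jar',314,219,.075),('tag',381,130,.005),('small',361,307,.05)): print(n,px(f,u,v,z).round(3))
```

```text
green 5401 ((420.9947204589844, 223.0511474609375), (98.1657943725586, 75.69947052001953), 5.90614128112793) [[0.449, -0.063], [0.625, -0.083], [0.601, -0.312], [0.425, -0.289]] [ 0.525 -0.187  0.   ]
orange 0 ((0.0, 0.0), (0.0, 0.0), 0.0) [[1.064, 0.817], [1.064, 0.817], [1.064, 0.817], [1.064, 0.817]] [1.064 0.817 0.   ]
blue 669 ((418.2000427246094, 225.60000610351562), (28.621667861938477, 28.621667861938477), 26.56505012512207) [[0.503, -0.127], [0.56, -0.157], [0.531, -0.214], [0.474, -0.184]] [ 0.517 -0.171  0.045]
jar [0.531 0.062 0.075]
tag [ 0.744 -0.096  0.005]
small [ 0.339 -0.04   0.05 ]
```

View pics/crop1.png

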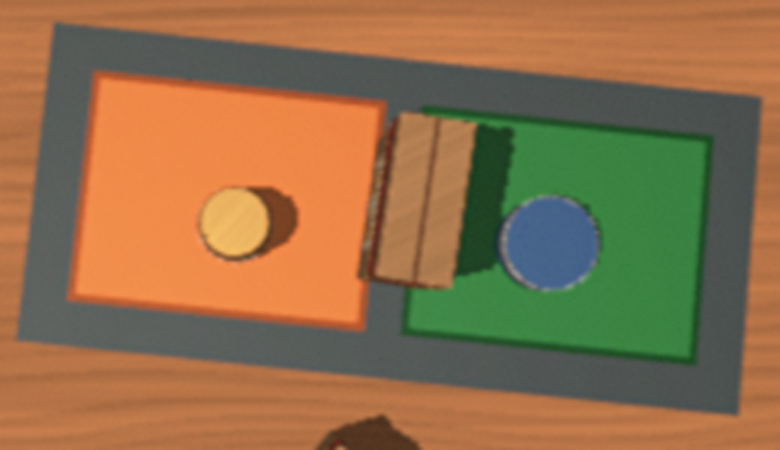

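The crop confirms it. The middle carton has its top corners at crop pixels (398,112), (478,123), (450,288) and (372,277), with the tin on green beside it and the jar on orange. I compute the carton pose and the mat-frame numbers.

```bash
cat >> h.py <<'E'
M=np.array([.525,-.187]); A=-.107; ex=np.array([np.cos(A),np.sin(A)]); ey=np.array([-ex[1],ex[0]])
def mat(p): d=np.array(p)[:2]-M; return np.array([d@ex,d@ey]).round(4)
def wor(x,y): return (M+x*ex+y*ey).round(4)
E
python3 - <<'E'
from h import *
f=load('top0')
P=[px(f,235+u/3,145+v/3,.18)[:2] for u,v in((398,112),(478,123),(450,288),(372,277))]
c=np.mean(P,0); print('carton',np.round(P,3).tolist(),c.round(3),mat(c),[np.linalg.norm(P[i]-P[i-1]).round(3) for i in range(4)],[mat(p).tolist() for p in P])
for n,p in(('tin',(.517,-.171)),('jar',(.531,.062)),('tag',(.744,-.096))): print(n,mat(p))
t=mat((.517,-.171)); print('start',wor(t[0]-.078,t[1]),'end',wor(.112,t[1]-0.0))
E
```

```text
carton [[0.598, -0.044], [0.59, -0.097], [0.482, -0.077], [0.49, -0.026]] [ 0.54  -0.061] [0.0014 0.1269] [np.float64(0.11), np.float64(0.053), np.float64(0.11), np.float64(0.051)] [[0.0571, 0.1497], [0.0553, 0.0966], [-0.0543, 0.105], [-0.0524, 0.1562]]
tin [-0.0097  0.0151]
jar [-0.0206  0.2482]
tag [0.208  0.1139]
start [ 0.4394 -0.1626] end [ 0.638  -0.1839]
```

Emit:
drive_tool(steps=[50,14,28,-11,-5.6,50,14,28,-11,-5.6,50,14,28,-11,-5.6,50,14,28,-11,-5.6,50,14,28,-11,-5.6])

```text
clock: 0.52
position: [0.3048, -0.4378, 0.1897]
tool_rot: [-1.571, 0.0, -1.68]
force: [1.3, -0.3, -0.5]
grip_width: 0.0502
```

Emit:
drive_tool(steps=[50,14,28,-11,0,50,14,28,-11,0,50,14,28,-11,0,50,14,28,-11,0,50,14,28,-11,0])

```text
clock: 0.93
position: [0.3749, -0.2978, 0.1348]
tool_rot: [-1.571, 0.0, -1.675]
force: [0.7, -1.3, 1.5]
grip_width: 0.0503
```

Emit:
drive_tool(steps=[50,13,27,-11,0,50,13,27,-11,0,50,13,27,-11,0,50,13,27,-11,0,50,13,27,-11,0])

```text
clock: 1.35
position: [0.4399, -0.1629, 0.0797]
tool_rot: [-1.571, 0.0, -1.675]
force: [0.6, -0.7, -0.3]
grip_width: 0.0498
```

Emit:
drive_tool(steps=[50,0,0,-15,0,50,0,0,-15,0,50,0,0,-13,0,50,0,0,-8,0,50,0,0,-4,0])

```text
clock: 1.77
position: [0.4391, -0.1642, 0.0243]
tool_rot: [-1.572, 0.0, -1.675]
force: [-1.2, 0.6, -0.8]
grip_width: 0.0499
```

Emit:
drive_tool(steps=[50,8,-0.9,0,0,50,8,-0.9,0,0,50,8,-0.9,0,0,50,8,-0.9,0,0,50,8,-0.9,0,0])

```text
clock: 2.18
position: [0.4809, -0.169, 0.0258]
tool_rot: [-1.57, -0.0, -1.675]
force: [-0.5, 0.7, 0.7]
grip_width: 0.0501
```

Emit:
drive_tool(steps=[50,6,-0.6,0,0,50,6,-0.6,0,0,50,6,-0.6,0,0,50,6,-0.6,0,0,50,6,-0.6,0,0])

```text
clock: 2.6
position: [0.51, -0.1718, 0.0253]
tool_rot: [-1.571, 0.0, -1.675]
force: [-1.2, -0.1, 2.6]
grip_width: 0.0496
```

Run:
```python
from h import *
f=save('scene','scene1'); cv2.imwrite('pics/s1c.png',cv2.resize(f['frame'][90:330,100:460,::-1],None,fx=2,fy=2))
```

```text
(no output)
```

View pics/s1c.png

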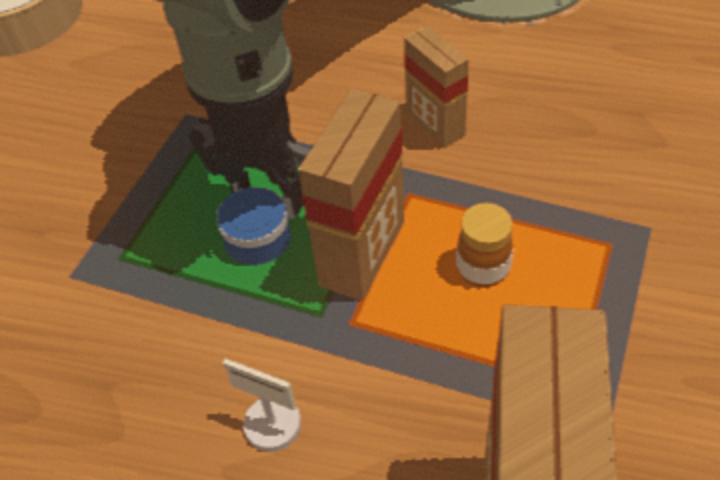

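The tin, at crop (253,225), sits between the two fingers and slides along upright. The carton is untouched, so I go on.

Emit:
drive_tool(steps=[50,10,-1,0,0,50,10,-1,0,0,50,10,-1,0,0,50,10,-1,0,0,50,10,-1,0,0])

```text
clock: 3.07
position: [0.5601, -0.1768, 0.0252]
tool_rot: [-1.571, 0.0, -1.675]
force: [-1.7, -0.1, 0.2]
grip_width: 0.05
```

Emit:
drive_tool(steps=[50,10,-1,0,0,50,10,-1,0,0,50,10,-1,0,0,50,10,-1,0,0,50,10,-1,0,0])

```text
clock: 3.48
position: [0.61, -0.1818, 0.0252]
tool_rot: [-1.571, 0.0, -1.675]
force: [-1.8, 0.7, 0.8]
grip_width: 0.0501
```

Emit:
drive_tool(steps=[50,10,-1,0,0,50,10,-1,0,0,50,8,-1,0,0,50,5,-0.5,0,0,50,3,0,0,0])

```text
clock: 3.9
position: [0.6459, -0.1854, 0.0252]
tool_rot: [-1.571, -0.0, -1.675]
force: [-3.4, -0.7, 2.5]
grip_width: 0.0501
```

Emit:
drive_tool(steps=[50,-10,1,0,0,50,-20,2,0,0,50,-20,2,0,0,50,-10,0,40,0,50,0,0,40,0])

```text
clock: 4.32
position: [0.582, -0.1802, 0.1043]
tool_rot: [-1.577, 0.0, -1.676]
force: [1.4, -0.4, 1.7]
grip_width: 0.0503
```

Run:
```python
from h import *
f=save('top','top2'); cv2.imwrite('pics/t2c.png',cv2.resize(f['frame'][95:295,235:495,::-1],None,fx=3,fy=3))
```

```text
(no output)
```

View pics/t2c.png

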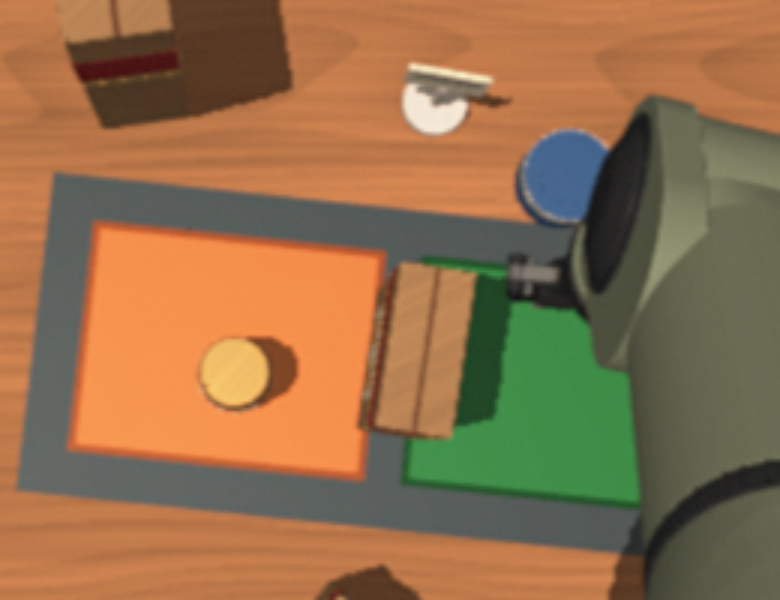

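The tin stands off the mat at crop (567,176), well clear of the green edge at row 272. The carton is unmoved at (420,350). Next I go up and over to the jar side of the carton, with the jaws turned along its broad face.

Emit:
drive_tool(steps=[60,0,0,40,6.65,60,0,0,40,6.65,60,0,0,40,6.65,60,0,0,40,6.65,60,0,0,10,6.65])

```text
clock: 4.78
position: [0.5873, -0.1809, 0.2819]
tool_rot: [-1.565, -0.006, -1.089]
force: [1.2, -0.2, 1.2]
grip_width: 0.06
```

Emit:
drive_tool(steps=[60,-3.6,19,0,6.65,60,-3.6,19,0,6.65,60,-3.6,19,0,6.65,60,-3.6,19,0,6.65,60,-3.6,19,0,6.65])

```text
clock: 5.2
position: [0.5673, -0.0844, 0.2754]
tool_rot: [-1.571, -0.001, -0.508]
force: [0.9, -0.2, -0.1]
grip_width: 0.0601
```

Emit:
drive_tool(steps=[60,-3.6,19,0,6.65,60,-3.6,19,0,6.65,60,-3.6,19,0,6.65,60,-3.6,19,0,0,60,-3.6,19,0,0])

```text
clock: 5.62
position: [0.5493, 0.0104, 0.2754]
tool_rot: [-1.571, -0.0, -0.165]
force: [0.2, 0.4, -0.2]
grip_width: 0.0596
```

Run:
```python
from h import *
p=monitor.observe()['position'];print(p,mat(p)); f=load('top2'); print('tin',mat(px(f,235+565/3,95+177/3,.045)))
f=save('top','top3')
hsv=cv2.cvtColor(f['frame'],cv2.COLOR_RGB2HSV); m=cv2.inRange(hsv,(100,100,60),(125,255,255)); m[:120]=0;m[200:]=0;m[:,:380]=0;m[:,480:]=0
q=np.argwhere(m)[:,::-1].astype(np.float32); print(len(q)); r=cv2.minEnclosingCircle(q); print(r, mat(px(f,*r[0],.045)))
```

```text
[0.54931483 0.01040618 0.27538157] [0.0031 0.1989]
tin [0.1532 0.0178]
594
((424.6739196777344, 152.32608032226562), 14.342033386230469) [0.1574 0.0151]
```

Emit:
drive_tool(steps=[60,0,0,-30,0,60,0,0,-30,0,60,0,0,-30,0,60,0,0,-20,0,60,0,0,-7,0])

```text
clock: 6.08
position: [0.5483, 0.0095, 0.1556]
tool_rot: [-1.571, 0.003, -0.166]
force: [-0.5, 0.5, -0.5]
grip_width: 0.0598
```

Emit:
drive_tool(steps=[60,-0.8,-5,0,0,60,-0.8,-5,0,0,60,-0.8,-5,0,0,60,-0.8,-5,0,0,60,-0.8,-5,0,0])

```text
clock: 6.5
position: [0.5459, -0.0162, 0.1593]
tool_rot: [-1.571, -0.002, -0.167]
force: [0.6, 0.1, 0.6]
grip_width: 0.06
```

Emit:
drive_tool(steps=[60,-0.8,-5,0,0,60,-0.8,-5,0,0,60,-0.8,-5,0,0,60,-0.8,-5,0,0,60,-0.8,-5,0,0])

```text
clock: 6.92
position: [0.5415, -0.0408, 0.1584]
tool_rot: [-1.571, -0.0, -0.166]
force: [-0.4, 0.2, 0.1]
grip_width: 0.0597
```

Run:
```python
from h import *
f=save('scene','scene4'); cv2.imwrite('pics/s4c.png',cv2.resize(f['frame'][90:330,100:460,::-1],None,fx=2,fy=2))
```

```text
(no output)
```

View pics/s4c.png

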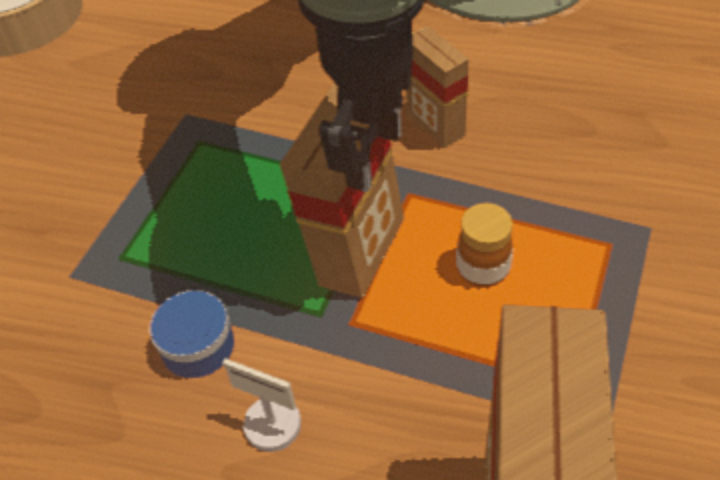

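The carton (crop (340,200)) leans the right way, its far foot staying put, and the fingers are near its top. I push on past the tipping point, then hold.

Emit:
drive_tool(steps=[60,-0.8,-5,0,0,60,-0.8,-5,0,0,60,-0.8,-5,0,0,60,-0.8,-5,0,0,60,-0.8,-5,0,0])

```text
clock: 7.38
position: [0.5375, -0.0659, 0.1583]
tool_rot: [-1.571, 0.0, -0.166]
force: [-0.6, 0.1, -0.0]
grip_width: 0.0597
```

Emit:
drive_tool(steps=[60,-0.8,-5,0,0,60,-0.8,-5,0,0,60,0,0,0,0,60,0,0,0,0,60,0,0,0,0])

```text
clock: 7.8
position: [0.536, -0.0751, 0.1583]
tool_rot: [-1.571, 0.0, -0.166]
force: [-0.2, 0.2, -0.2]
grip_width: 0.0603
```

Emit:
drive_tool(steps=[60,0,0,0,0,60,0,0,10,0,60,0,0,20,0,60,0,10,30,0,60,0,10,30,0])

```text
clock: 8.22
position: [0.5355, -0.0551, 0.2497]
tool_rot: [-1.571, 0.001, -0.166]
force: [0.3, 0.4, 0.7]
grip_width: 0.0598
```

Run:
```python
from h import *
f=save('scene','scene5'); cv2.imwrite('pics/s5c.png',cv2.resize(f['frame'][90:330,100:460,::-1],None,fx=2,fy=2))
```

```text
(no output)
```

View pics/s5c.png

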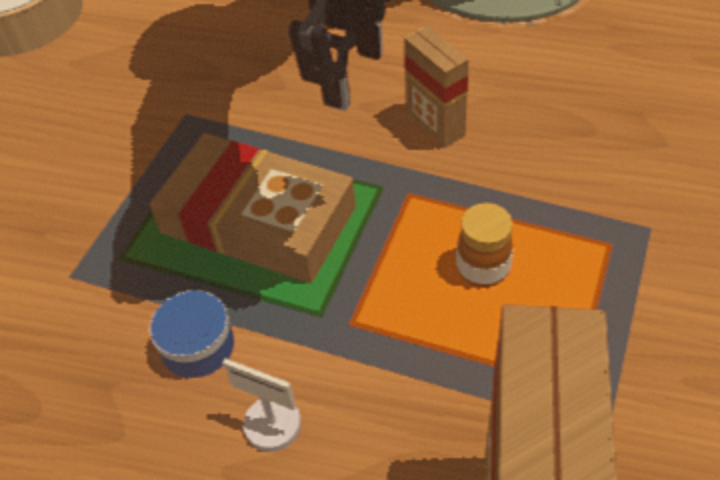

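The carton lies flat on green at crop (255,205), a bit far along -y. The tin, jar and tag stand are in place. I retreat and measure the edges from the top.

Emit:
drive_tool(steps=[60,-10,30,20,0,60,-10,40,0,0,60,-10,40,0,0,60,-10,40,0,0,60,0,40,0,0])

```text
clock: 8.68
position: [0.4943, 0.1365, 0.2695]
tool_rot: [-1.571, -0.001, -0.166]
force: [2.7, -0.6, 0.2]
grip_width: 0.0602
```

Run:
```python
from h import *
f=save('top','top6'); cv2.imwrite('pics/t6c.png',cv2.resize(f['frame'][110:290,345:505,::-1],None,fx=3.3,fy=3.3,interpolation=cv2.INTER_CUBIC)[:594])
```

```text
(no output)
```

View pics/t6c.png

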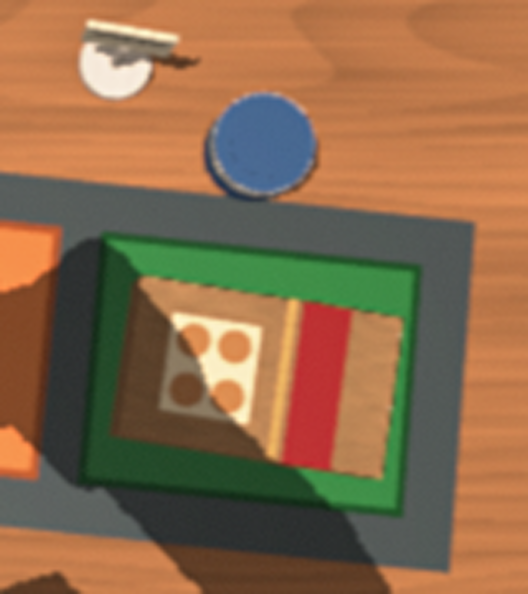

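The carton top face has corners (138,277), (403,318), (383,478) and (112,436). All are inside the green outline, and the tin at (262,145) is clear of it. I run a numeric check.

Run:
```python
from h import *
f=load('top6'); g=lambda u,v,z:px(f,345+u/3.3,110+v/3.3,z)
P=[mat(g(*c,.05)) for c in((138,277),(403,318),(383,478),(112,436))]
print([p.tolist() for p in P],'tin',mat(g(262,145,.045)),'tag',g(116,66,.005)[:2].round(3))
s=monitor.observe(); print(s['position'],s['force'])
ok=max(abs(p[1]) for p in P)<.12 and max(abs(p[0]) for p in P)<.095
print(ok)
if ok: print(workorder.job_done())
```

```text
[[0.0533, 0.0926], [0.0443, -0.0891], [-0.0647, -0.0839], [-0.0556, 0.1002]] tin [0.1536 0.0154] tag [ 0.744 -0.094]
[0.49424989 0.14499962 0.26975701] [-4.75000352 10.44168893 -1.97304521]
True
the job is handed in; nothing more can be done
None
```

The job is handed in; it reported no verdict. I slid the tin away from the robot off the green mat with two low fingers. Then I pushed the carton near its top (fingertips about 150 mm high) from the jar side until it toppled onto the green mat.

**Last checks, in the mat's frame:**
- **Carton:** it lies on a broad face. Its corners are within x -65 to +53 mm and y -89 to +100 mm, inside the 90 and 115 mm half-sizes.
- **Tin:** it stands upright at x = +154 mm, where 123 mm is needed.
- **Tag stand:** it read (0.744, -0.094) m, against (0.744, -0.096) m at the start.
- **Honey jar:** it looked unmoved in the last scene picture, but I did not measure it again.

The final state reading showed about 11 N on the tool. The gripper was at z = 0.27 m with nothing near it, right after a fast stop, so I take it for a braking transient. I did not read it again to confirm.

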